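Put the gasketed lid on the storage tub and press it home all round

TASK

Put the square steel lid on the storage tub and press it down round its edge, corner by corner, until the gasket has given way everywhere and the lid lies fully home on the rim all round, then let go of it. Press firmly but never with more than about 40 N, and leave the other things standing where they are.

Things in the scene. Friction and masses are not known exactly. Their poses are not given: they have to be found in the camera images.
- tub: square open steel storage tub, 140 mm outside, wall 3 mm, 70 mm from underside to rim; origin at the centre of its underside, z up, x and y square to its walls. It cannot slide, tip or turn, but its four soft rubber feet, 16 mm high, let it sink straight down some millimetres under load (do not count on how far); it rises again when let go.
- tub_mouth (a point): centre of the tub's mouth, level with its rim; axes as the tub's. Inside each corner an L-shaped rubber gasket piece stands proud of the rim (3 to 6 mm, uneven). It yields only while more than about 12 N presses on that corner and stays where it was pushed; all four at once need over 40 N. The lid is home when its flat underside lies on the rim.
- lid_grip (a point): centre of the black bar grip, 64 mm along lid x, 20 mm wide along lid y, 26 mm high, on a loose square steel lid (154 mm outside, 0.25 to 0.4 kg). The lid lies upright on the stove, skirt down. The grip's centre is 13 mm above the lid's flat top, 17 mm above the plate's underside and 33 mm above the skirt's lower edge.
- lid_corner0 (a point): point on the lid's flat top near a corner: +58 mm along lid x, +58 mm along lid y from the middle; axes as the lid's. The 4 mm plate has a skirt 16 mm deep below it, 148 mm inside, 3 mm thick, that goes outside the tub's rim with 4 mm play on each side; any of the four quarter turns fits.
- lid_corner1 (a point): point on the lid's flat top near a corner: -58 mm along lid x, +58 mm along lid y. With the lid on, the four corner points lie right above the four gasket corners, whichever quarter turn is used.
- lid_corner2 (a point): point on the lid's flat top near a corner: -58 mm along lid x, -58 mm along lid y. Pressing at one corner point while others are not home see-saws the lid: the opposite corner rises.
- lid_corner3 (a point): point on the lid's flat top near a corner: +58 mm along lid x, -58 mm along lid y. With the lid home this point is 4 mm above the rim.
- lentil_bowl: steel bowl of lentils, 88 mm across, 38 mm high; bystander, stands upright; origin at the centre of its underside
- steel_tumbler: steel tumbler, 65 mm across, 74 mm high; bystander, stands upright; origin at the centre of its underside
- spice_jar: dark-capped spice jar, 41 mm across, 105 mm high; bystander, stands upright; origin at the centre of its underside
- fish_tin: round food tin, 86 mm across, 40 mm high; bystander, stands upright; origin at the centre of its underside
- empty_bowl: empty steel bowl, 92 mm across, 36 mm high; bystander, stands upright; origin at the centre of its underside
- salt_box: speckled lidded salt box, 84x95x50 mm; bystander, stands upright; origin at the centre of its underside
- garlic: garlic bulb, about 50 mm; bystander, stands upright; origin at the centre of its underside

How it is judged (in metres and radians):
At the end, for the whole second after the job is handed in: The lid is on the tub, upright, centred within 8 mm, at rest and let go, and each of its four corners is home: the plate's underside within 1.5 mm of the rim at every corner (the corner points on the lid's 4 mm plate less than 5.5 mm above the rim) (z of each of lid_corner0, lid_corner1, lid_corner2, lid_corner3 in the frame of tub_mouth below 0.0055 m and horizontal distance between lid_grip and tub_mouth below 0.008 m and angle between lid_grip's own z axis and vertical below 0.1 rad and linear speed of lid below 0.01 m/s); the robot touches nothing.
It fails at once if the lid is pressed down with more than about 40 N, which squashes the tub down on its feet to 7 mm above the stove (it stands at 16 mm) (height (world z) of tub below 0.0072 m).
It fails at once if another thing is moved by more than 30 mm or tipped over (distance of any of lentil_bowl, steel_tumbler, spice_jar, fish_tin, empty_bowl, salt_box, garlic from where it was at the start of the episode above 0.03 m or angle between any of lentil_bowl, steel_tumbler, spice_jar, fish_tin, empty_bowl, salt_box's own z axis and vertical above 0.5 rad).
It also fails if it takes over 72 s, if anything falls off the work surface, if the arm or the gripper's body presses on something with over 40 N, if the wrist force passes 120 N, or if a joint passes its speed limit or range.

ROBOT

A 6-joint arm with a two-finger parallel gripper is mounted at the origin on a cart in front of the work surface, level with it; the furniture and walls round the work are solid. World frame = base frame: x ahead of the robot, y to its left, z up, the work surface at z = 0. Lengths are in m, angles in degrees, forces in N, time in s.
With the tool pointing down it reaches from about 0.15 to 0.775 m from the base axis. Payload 6.1 kg.
Tool frame: the origin (TCP) lies where the fingers leave the gripper's body, on its centre line; the fingertips stand 73 mm ahead of it and the grasp point (between the pads) lies 54 mm ahead of it; z points along the fingers, y is the line along which they close (so a half turn about z gives the same grasp; the last joint's range is limited). The gripper opens to 85 mm and grips with 20 to 120 N. Pads are 22 mm wide; open, the fingers measure 114 mm over their backs; the gripper's body (76 mm by 85 mm) begins 54 mm behind the grasp point. The pads swing forward as they close: fully open they stand 13 mm farther back than shut.
Start: joints at [63.083, 7.208, -2.269, 80.523, 0, 90], TCP at [0.238, 0.468, 0.304] pointing down, gripper open.
Joint ranges: [-155.77, 155.77], [-54.66, 111.73], [-72.52, 77.12], [-102.08, 115.82], [-83.92, 84.16], [-180, 180]. Speed limits (degrees/s): [136.94, 136.94, 172.46, 180, 180, 180].

INTERFACE

Orientations are given as [roll, pitch, yaw] about the fixed x, y, z axes, in that order (R = Rz(yaw) Ry(pitch) Rx(roll)).
In Python, from station import robot gives the robot as it stands. Calls block until the motion is done:
- robot.move_ptp(position, orientation): joint-space move of the TCP to a pose.
- robot.move_linear(position, attitude=None, feed=0.15, threshold=None): straight line of the TCP; attitude=None keeps the orientation; feed is the mean speed in m/s. With threshold (N) it stops when the force on the tool has changed by that much, and returns True; else False.
- robot.movej(angles): joint-space move.
- robot.gripper_open() and robot.close_gripper(force=None): open the fingers fully, or close them until they stop; force is the grip in N (None keeps the last).
- robot.dwell(seconds).
- robot.inverse_kinematics(position, orientation): joint angles nearest the present ones, or None.
- robot.read_camera(name): name is "side" or "top" or "wrist"; returns a dict with "pixels" (384x512x3 uint8, red, green, blue), "fx", "fy", "cx", "cy" (pixels), "T" (4x4, takes a point from camera to world coordinates); the wrist camera has in their place "mount" (4x4, takes a point from camera to tool coordinates, whose origin is the TCP and whose axes are the flange's). Camera axes: x right, y up, looking along -z (the intrinsics and any distortion apply to the point x, -y, -z); pixel columns grow to the right and rows downward; lengths in m; the calibration is good to about 2 mm. A picture is of the moment at which its call begins: read the wrist's pose just before it. There is no depth.
A pose or a line that the arm cannot do raises robot.Unreachable and nothing moves.
- robot.job_done(): hands the job in; it is judged then, once.
Readings, each from a call of its own:
- robot.get_t(): time.
- robot.get_joint_positions(): joint angles.
- robot.get_qd(): joint speeds.
- robot.get_tau(): joint torques, N m.
- robot.get_tool_pos(): TCP position.
- robot.get_tcp_rot(): TCP orientation.
- robot.get_force(): force on the tool from outside, world axes, zero at the start.
- robot.get_wrist_torque(): the same for the moment, N m.
- robot.get_width(): opening from 0.0 (shut) to 1.0 (fully open).
- robot.get_grasp_force(): force on a finger pad.
Only numpy, scipy, OpenCV 4.12 (cv2) and the standard library are available. Lean on these libraries where they do the work, as an engineer would, in place of code of your own. Each camera call takes 0.05 s, during which the arm holds its last target. There are 200 camera calls.

## Working session

There is one attempt and no reset: what is moved stays moved. The work goes in short steps, each a Python script; the robot and the scene stay as the last script left them, time stands still between calls to the robot, and variables do not carry over. Pictures are saved under pics/ and viewed, at most 10 in all, crops included, and the job is handed in when it is done.

```bash
mkdir -p pics; python3 - <<'E'
from station import robot
import cv2,numpy as np
for n in ("top","side"):
    c=robot.read_camera(n); cv2.imwrite(f"pics/{n}0.png",c["pixels"][:,:,::-1])
    print(n,{k:(np.round(v,4).tolist() if k=="T" else v) for k,v in c.items() if k!="pixels"})
print(robot.get_t(),robot.get_tcp_rot(),robot.get_force())
E
```

```text
top {'fx': 348.95826801718295, 'fy': 348.95826801718295, 'cx': 254.17128863883275, 'cy': 189.73385066668328, 'T': [[0.0192, 0.997, -0.0745, 0.4779], [-0.9998, 0.0194, 0.0016, 0.1975], [0.003, 0.0744, 0.9972, 1.0003], [0.0, 0.0, 0.0, 1.0]]}
side {'fx': 458.079269313561, 'fy': 458.079269313561, 'cx': 253.98687521357175, 'cy': 196.6739611144188, 'T': [[0.8813, 0.1674, -0.4419, 0.0518], [-0.4723, 0.3448, -0.8112, -0.6956], [0.0166, 0.9236, 0.383, 0.5047], [0.0, 0.0, 0.0, 1.0]]}
0.1 [-1.79915767e+02  6.80994771e-04  1.53082383e+02] [-0.87835078  0.37872222  0.10702798]
```

View pics/top0.png

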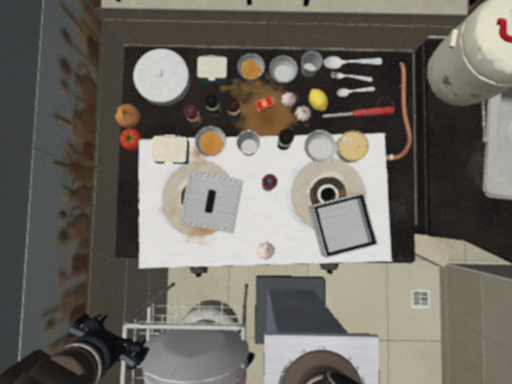

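View pics/side0.png

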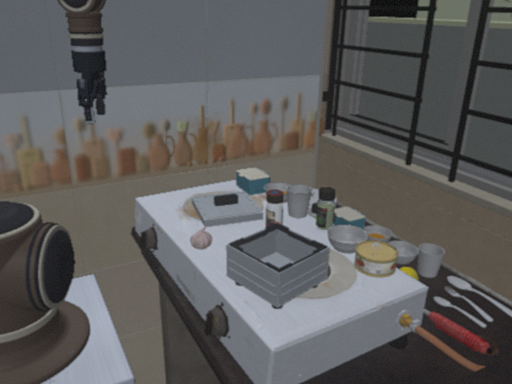

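Top view: the lid is at about (211,202) with its grip at (210,201), and the tub mouth is centred near (342,224). Next I'll cast rays for rough positions and look from the wrist above each one.

```bash
cat > h.py <<'E'
from station import robot
import cv2,numpy as np
from scipy.spatial.transform import Rotation as R
def ray(c,T,uv,z):
    d=T[:3,:3]@np.array([(uv[0]-c["cx"])/c["fx"],-(uv[1]-c["cy"])/c["fy"],-1]); o=T[:3,3]
    return o+d*(z-o[2])/d[2]
def proj(c,T,p):
    q=T[:3,:3].T@(np.asarray(p)-T[:3,3]); return np.array([c["cx"]+c["fx"]*q[0]/-q[2],c["cy"]-c["fy"]*q[1]/-q[2]])
def wrist(name):
    p=robot.get_tool_pos(); o=robot.get_tcp_rot(); c=robot.read_camera("wrist")
    T=np.eye(4); T[:3,:3]=R.from_euler("xyz",o,degrees=True).as_matrix(); T[:3,3]=p
    T=T@np.array(c["mount"]); cv2.imwrite(f"pics/{name}.png",c["pixels"][:,:,::-1]); np.savez(f"pics/{name}.npz",T=T,**{k:c[k] for k in("fx","fy","cx","cy","pixels")})
    return c,T
E
python3 - <<'E'
from h import *
c=robot.read_camera("top");T=np.array(c["T"])
g=ray(c,T,(210,201),.046); t=ray(c,T,(342,224),.086)
print("grip",g,"tub",t)
for uv in [(309,205),(363,194),(376,242),(322,255)]: print(ray(c,T,uv,.086))
w=robot.read_camera("wrist"); print(np.round(w["mount"],4).tolist(),w["fx"],w["cx"],w["cy"])
M=np.array(w["mount"])
for n,p in (("wt",t),("wl",g)):
    for yaw in (0,90,-90,180):
        Rm=R.from_euler("xyz",[180,0,yaw],degrees=True).as_matrix()
        # put target on optical axis at tcp height .33
        zt=.33; o=Rm@M[:3,3]; d=Rm@M[:3,:3]@[0,0,-1]
        xy=p[:2]-(o+d*(p[2]-zt-o[2])/d[2])[:2]
        q=robot.inverse_kinematics([*xy,zt],[180,0,yaw])
        print(n,yaw,xy,None if q is None else np.round(q,0))
        if q is not None and abs(q[5])<175:
            robot.move_ptp([*xy,zt],[180,0,yaw]); wrist(n); break
print(robot.get_t())
a=cv2.imread("pics/wt.png");b=cv2.imread("pics/wl.png")
cv2.imwrite("pics/pair.png",cv2.resize(np.hstack([a,b]),(800,300)))
E
```

```text
grip [0.51590714 0.31614999 0.046     ] tub [ 0.46093056 -0.03489575  0.086     ]
[0.50884124 0.05163801 0.086     ]
[ 0.54046719 -0.09006895  0.086     ]
[ 0.41600709 -0.12340288  0.086     ]
[0.37991392 0.01695247 0.086     ]
[[-0.0007, 0.9645, 0.264, 0.0669], [1.0, 0.0009, -0.0006, -0.0], [-0.0008, 0.264, -0.9645, -0.0698], [0.0, 0.0, 0.0, 1.0]] 317.4407963552806 256.8826416892773 188.9762624642836
wt 0 [ 0.47993014 -0.03476107] [ -4.   3.  -4.  83.   0. 176.]
wt 90 [ 0.46079587 -0.01589617] [-2.  0. -6. 83.  0. 88.]
wl 0 [0.54585474 0.31630774] [  30.   19.   16.   87.    0. -150.]
5.6833
```

View pics/pair.png

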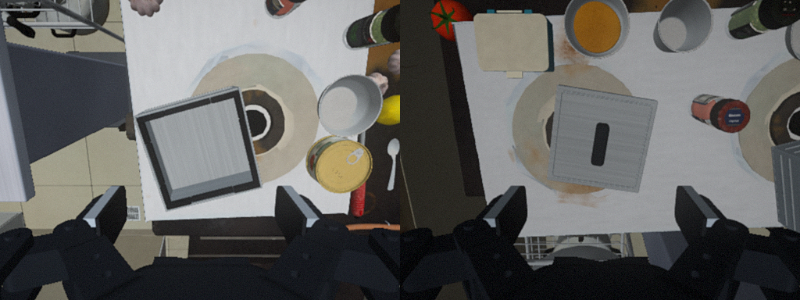

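```bash
python3 - <<'E'
from h import *
def comp(n,seed,box,z,thr):
    d=np.load(f"pics/{n}.npz"); T=d["T"]; g=cv2.cvtColor(d["pixels"],cv2.COLOR_RGB2GRAY)
    m=np.zeros_like(g); x0,y0,x1,y1=box; m[y0:y1,x0:x1]=(g[y0:y1,x0:x1]<thr)
    k,l,s,ce=cv2.connectedComponentsWithStats(m)
    for i in range(1,k):
        if s[i][4]<250: continue
        cs,_=cv2.findContours((l==i).astype(np.uint8),cv2.RETR_EXTERNAL,cv2.CHAIN_APPROX_NONE)
        P=np.array([ray(d,T,q,z)[:2] for q in cs[0][:,0]],np.float32)
        r=cv2.minAreaRect(P*1000); print(n,thr,s[i],"rect mm",np.round(r[0],1),np.round(r[1],1),round(r[2],1))
for t in (45,60,75):
    comp("wt",0,(165,100,345,275),.088,t)
    comp("wl",0,(215,130,300,235),.046,t)
a=cv2.imread("pics/wt.png")[90:290,155:355];b=cv2.imread("pics/wl.png")[90:290,155:355]
cv2.imwrite("pics/crop.png",cv2.resize(np.hstack([a,b]),(800,400),interpolation=cv2.INTER_CUBIC))
E
```

```text
wt 45 [292 119  37 122 502] rect mm [516.5 -27.1] [ 18.8 127.8] 11.9
wt 45 [316 141  25  33 565] rect mm [532.3   0.7] [21.  33.2] 15.2
wt 45 [ 175  148  123  120 1142] rect mm [441.5 -45.9] [ 93.6 131.9] 15.9
wl 45 [245 157  23  55 855] rect mm [520.6 317.7] [18.7 64.3] 81.0
wt 60 [ 175  116  158  152 3465] rect mm [460.2 -41.2] [132.2 132.2] 15.2
wt 60 [316 141  25  34 608] rect mm [532.3   0.7] [21.4 33.6] 15.7
wl 60 [245 157  23  55 880] rect mm [520.6 317.8] [19.2 64.6] 81.0
wt 75 [ 175  116  158  152 3757] rect mm [460.3 -41.4] [132.4 133. ] 15.2
wt 75 [310 116  35  30 510] rect mm [530.3  28.3] [22.5 40.8] 72.0
wt 75 [315 141  26  34 625] rect mm [532.3   0.7] [21.7 34.1] 15.2
wl 75 [244 157  24  56 911] rect mm [520.5 317.8] [19.6 65.3] 81.1
```

View pics/crop.png

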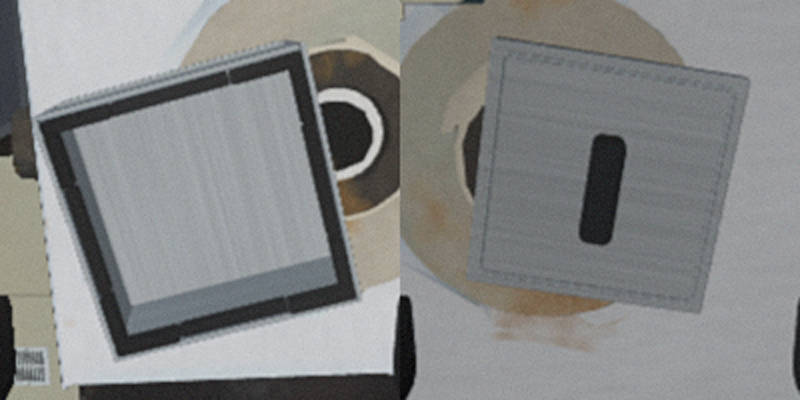

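The rays give the grip at (0.5206, 0.3178), size 64×19 mm, lid yaw −9°. The tub mouth is at (0.460, −0.041), 132 mm square, yaw 15.2°. I'll take one matched close view of each in the same tool-relative pose so calibration errors cancel, then grasp.

```bash
cat > m.py <<'E'
from h import *
def rect(n,z,zc,near,thr=60,lo=300):
    d=np.load(f"pics/{n}.npz"); T=d["T"]; g=cv2.cvtColor(d["pixels"],cv2.COLOR_RGB2GRAY)
    k,l,s,ce=cv2.connectedComponentsWithStats((g<thr).astype(np.uint8)); best=None
    for i in range(1,k):
        x,y,w,h,a=s[i]
        if a<lo or y+h>=384: continue
        cs,_=cv2.findContours((l==i).astype(np.uint8),cv2.RETR_EXTERNAL,cv2.CHAIN_APPROX_NONE)
        P=np.array([ray(d,T,q,z)[:2] for q in cs[0][:,0]],np.float32)
        r=cv2.minAreaRect(P*1000); e=np.hypot(*(np.array(r[0])/1000-near))
        if best is None or e<best[0]: best=(e,r)
    print(n,thr,np.round(best[1][0],1),np.round(best[1][1],1),round(best[1][2],1)); return best[1]
def look(p,yaw,zt,name):
    M=np.array(robot.read_camera("wrist")["mount"]); Rm=R.from_euler("xyz",[180,0,yaw],degrees=True).as_matrix()
    o=Rm@M[:3,3]; d=Rm@M[:3,:3]@[0,0,-1]; xy=np.array(p[:2])-(o+d*(p[2]-zt-o[2])/d[2])[:2]
    robot.move_ptp([*xy,zt],[180,0,yaw]); robot.dwell(.2); wrist(name)
E
python3 - <<'E'
from m import *
look([.460,-.041,.088],195.2,.088+.2,"t2")
look([.5206,.3178,.046],171,.046+.2,"l2")
for t in (50,60,70): rect("t2",.088,0,[.460,-.041],t); rect("l2",.046,0,[.5206,.3178],t)
print(robot.get_t())
cv2.imwrite("pics/pair2.png",cv2.resize(np.hstack([cv2.imread("pics/t2.png"),cv2.imread("pics/l2.png")]),(800,300)))
E
```

```text
t2 50 [465.  -59.9] [130.9  94.7] 15.2
l2 50 [515.9 318.4] [18.9 63.4] 80.4
t2 60 [464.6 -60.1] [131.8  94.7] 15.3
l2 60 [515.9 318.2] [18.9 63.4] 80.9
t2 70 [460.2 -41.7] [132.8 132.7] 15.2
l2 70 [515.9 318.2] [18.9 63.4] 80.9
9.6167
```

View pics/pair2.png

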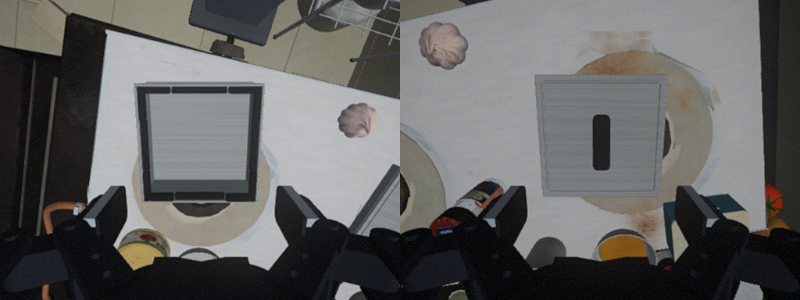

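```bash
python3 - <<'E'
from m import *
c=robot.read_camera("top");np.savez("pics/top.npz",**{k:c[k] for k in("fx","fy","cx","cy","pixels","T")})
for t in (50,65): rect("top",.046,0,[.518,.318],t,20); rect("top",.088,0,[.462,-.041],t,20)
g=[.5182,.3179]; o=[180,0,170.9]
robot.move_ptp([*g,.15],o)
hit=robot.move_linear([*g,.096],feed=.06,threshold=6); print(hit,robot.get_tool_pos(),robot.get_force())
robot.close_gripper(60); print(robot.get_width(),robot.get_grasp_force(),robot.get_tool_pos(),robot.get_force())
robot.move_linear([*g,.27],feed=.15); print(robot.get_force(),robot.get_width(),robot.get_tool_pos())
t=[.4625,-.0411]
robot.move_ptp([*t,.27],[180,0,195.2])
robot.move_linear([*t,.205],feed=.1); robot.dwell(.2)
print(robot.get_force(),robot.get_tool_pos(),robot.get_tcp_rot(),robot.get_t())
wrist("h1"); s=robot.read_camera("side")["pixels"][:,:,::-1]
tp=robot.read_camera("top")["pixels"][:,:,::-1]
cv2.imwrite("pics/h.png",np.hstack([cv2.resize(s[190:310,200:350],(400,320)),cv2.resize(tp[170:270,280:405],(400,320))]))
E
```

```text
top 50 [509.2 267.3] [15.9 24.5] 77.4
top 50 [437.7 -77.4] [ 91.1 174.6] 59.7
top 65 [509.6 269.6] [21.9 27.2] 77.4
top 65 [459.1 -41.5] [128.  127.3] 15.2
False [0.51842357 0.31803476 0.09637045] [ 0.22250293 -0.216544    0.27991905]
0.22136819067493252 59.78901028633118 [0.51838273 0.31798197 0.09627878] [ 0.10113997 -0.32787681  2.57478229]
[ 0.15040627 -0.56987403 -3.07312037] 0.2207679095336105 [0.51787038 0.31769559 0.26881303]
[-0.60009491 -0.01339385 -2.37271321] [ 0.46289691 -0.04114362  0.20571383] [-1.79973723e+02  7.02892601e-02 -1.64802041e+02] 15.4667
```

View pics/h.png

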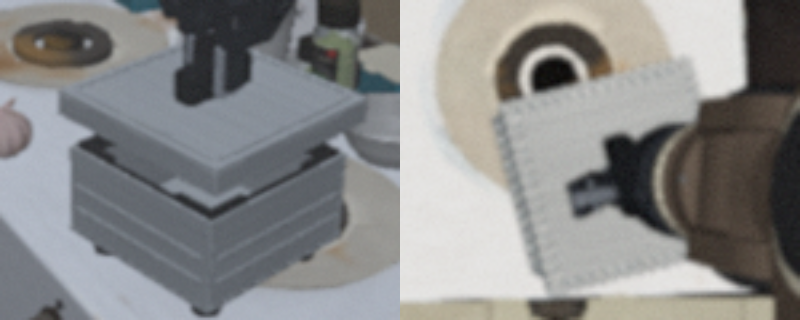

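The lid is held (grip 60 N, weight about 3 N) and hovers square over the tub, roughly centred. I'll lower it by feel: a stop at TCP z≈0.182 means the skirt is on the rim, and about 0.170 means the plate is on the gasket.

```bash
python3 - <<'E'
from m import *
p=robot.get_tool_pos()
hit=robot.move_linear([.4625,-.0411,.167],feed=.03,threshold=5)
print(hit,robot.get_tool_pos(),robot.get_force(),robot.get_wrist_torque(),robot.get_t())
s=robot.read_camera("side")["pixels"][:,:,::-1]
cv2.imwrite("pics/s2.png",cv2.resize(s[190:310,200:350],(500,400),interpolation=cv2.INTER_CUBIC))
E
```

```text
True [ 0.46236784 -0.04109079  0.1684956 ] [ 0.27145446 -1.45098211  4.40146125] [ 0.17876663 -0.09675452  0.06126221] 16.7417
```

View pics/s2.png

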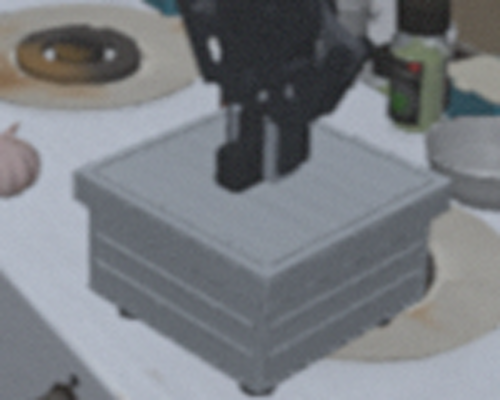

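The skirt is round the rim: the stop was at z=0.1685 and the picture shows the lid seated over the tub walls. Next I'll release it and press the first corner.

```bash
cat > p.py <<'E'
from m import *
C=np.array([.4625,-.0411]); Y=np.deg2rad(15.2)
def press(sx,sy,F=26,top=.185):
    xy=C+.058*np.array([sx*np.cos(Y)-sy*np.sin(Y),sx*np.sin(Y)+sy*np.cos(Y)])
    robot.move_linear([*xy,top],feed=.2); f0=robot.get_force()[2]
    hit=robot.move_linear([*xy,.150],feed=.03,threshold=4); z=robot.get_tool_pos()[2]; log=[(round(z-.073,4),round(robot.get_force()[2]-f0,1))]
    zc=z; held=0
    for i in range(40):
        f=robot.get_force()[2]-f0
        if f<F-2: zc-=.001 if f<F-6 else .0004
        elif f>F+2: zc+=.0005
        else: held+=1
        if f>34: zc+=.002
        if held>3 or zc<.145: break
        robot.move_linear([*xy,zc],feed=.02); robot.dwell(.06)
        log.append((round(robot.get_tool_pos()[2]-.073,4),round(robot.get_force()[2]-f0,1)))
    print((sx,sy),hit,"f0 %.1f"%f0,log); robot.move_linear([*xy,top],feed=.2); print("t",robot.get_t())
E
python3 - <<'E'
from p import *
robot.gripper_open(); p=robot.get_tool_pos()
robot.move_linear([p[0],p[1],.21],feed=.15); robot.close_gripper(20)
print(robot.get_t(),robot.get_tool_pos(),robot.get_force())
press(1,1)
E
```

```text
18.65 [ 0.46151808 -0.04099112  0.21001262] [ 0.60095452 -0.10423315 -0.10532329]
(1, 1) True f0 -0.3 [(np.float64(0.0923), np.float64(6.4)), (np.float64(0.092), np.float64(7.5)), (np.float64(0.0911), np.float64(8.3)), (np.float64(0.0903), np.float64(10.3)), (np.float64(0.0895), np.float64(11.5)), (np.float64(0.0887), np.float64(12.5)), (np.float64(0.0879), np.float64(14.4)), (np.float64(0.087), np.float64(15.7)), (np.float64(0.0862), np.float64(17.7)), (np.float64(0.0856), np.float64(19.4)), (np.float64(0.085), np.float64(22.2)), (np.float64(0.0848), np.float64(23.7)), (np.float64(0.0845), np.float64(25.0)), (np.float64(0.0845), np.float64(24.9)), (np.float64(0.0845), np.float64(24.9)), (np.float64(0.0845), np.float64(24.7))]
t 24.875
```

Corner 1 reached its expected sunken home height (0.0845 against 0.090−F/k≈0.0843). I'll press the opposite corner next, then the other two, travelling high enough to clear the grip.

```bash
sed -i 's/top=.185/top=.2/; s/threshold=4/threshold=12/; s/log.append((round(robot.get_tool_pos()\[2\]-.073,4),round(robot.get_force()\[2\]-f0,1)))/log.append((round(float(robot.get_tool_pos()[2]-.073),4),round(float(robot.get_force()[2]-f0),1)))/' p.py
python3 - <<'E'
from p import *
p=robot.get_tool_pos(); robot.move_linear([p[0],p[1],.2],feed=.2)
for s in ((-1,-1),(-1,1),(1,-1)): press(*s)
E
```

```text
(-1, -1) True f0 0.2 [(np.float64(0.0895), np.float64(11.7)), (0.0896, 11.3), (0.089, 14.7), (0.0881, 16.4), (0.0872, 16.2), (0.0863, 16.8), (0.0856, 19.9), (0.085, 23.1), (0.0847, 23.9), (0.0845, 25.3), (0.0845, 25.6), (0.0845, 26.1), (0.0845, 25.4)]
t 31.35
(-1, 1) True f0 0.1 [(np.float64(0.0886), np.float64(9.4)), (0.0884, 9.7), (0.0875, 10.8), (0.0867, 13.0), (0.086, 16.4), (0.0853, 19.0), (0.0846, 21.7), (0.0844, 23.4), (0.0841, 25.1), (0.0841, 24.3), (0.0841, 24.8), (0.0841, 25.1)]
t 37.0417
(1, -1) True f0 0.5 [(np.float64(0.0869), np.float64(10.7)), (0.0872, 9.5), (0.0866, 11.7), (0.086, 15.1), (0.0854, 17.6), (0.0848, 20.5), (0.0846, 21.5), (0.0844, 22.0), (0.0841, 23.9), (0.0839, 25.4), (0.0839, 25.0), (0.0839, 25.0), (0.0839, 24.8)]
t 43.3417
```

Every corner ends on the tub-feet stiffness line (about 4.4 N/mm). I'll do one quick verification probe per corner to confirm nothing see-sawed back up.

```bash
python3 - <<'E'
from p import *
last=np.array(robot.get_tool_pos())
for sx,sy in ((1,-1),(1,1),(-1,1),(-1,-1)):
    xy=C+.058*np.array([sx*np.cos(Y)-sy*np.sin(Y),sx*np.sin(Y)+sy*np.cos(Y)])
    robot.move_linear([*xy,.175],feed=.25); f0=robot.get_force()[2]
    h=robot.move_linear([*xy,.150],feed=.03,threshold=18); robot.dwell(.1)
    z=robot.get_tool_pos()[2]-.073; f=robot.get_force()[2]-f0
    print((sx,sy),h,round(z,4),round(f,1),"unloaded est",round(z+f/4400,4),robot.get_t())
    robot.move_linear([*xy,.175],feed=.25)
p=robot.get_tool_pos(); robot.move_linear([p[0],p[1],.25],feed=.25)
s=robot.read_camera("side")["pixels"][:,:,::-1]; print(robot.get_t())
cv2.imwrite("pics/s3.png",cv2.resize(s[190:310,200:350],(500,400),interpolation=cv2.INTER_CUBIC))
E
```

```text
(1, -1) True 0.0862 13.6 unloaded est 0.0893 44.3167
(1, 1) True 0.0861 14.8 unloaded est 0.0895 45.9
(-1, 1) True 0.0859 15.0 unloaded est 0.0893 47.475
(-1, -1) True 0.0859 14.6 unloaded est 0.0892 49.0583
49.8083
```

View pics/s3.png

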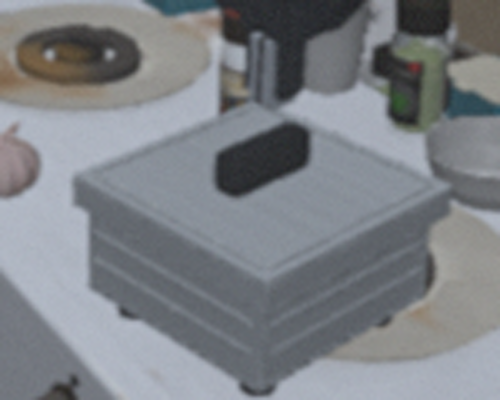

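The lid is flat and level: all four corners are within 0.3 mm of each other at the expected home height, and the gripper is clear. Handing in.

```bash
python3 -c "
from station import robot
print(robot.job_done())"
```

```text
the job is handed in; nothing more can be done
None
```

The lid is on the tub and let go, with all four corners probed level to within 0.3 mm at home height, press readings no higher than about 26 N, and the job handed in at about 50 s of the 72 s allowed; the station returned no verdict.

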